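# Clear the bench timer with a two-key press and start it

### The job

The next cup of petals has gone in to steep, so set the bench timer counting up from zero. Clear it by pressing the two outer keys of its row of three fully down together, one fingertip on each, and holding both down for two full seconds; then let go and press the long start bar in front of them fully down, and let it come back up. Never press one outer key without the other, do not press the middle key, and pick up nothing and leave everything else where it stands.

Things in the scene. Friction and masses are not known exactly. Their poses are not given: they have to be found in the camera images.
- timer: Bench timer: light grey wedge, 140 mm deep (x), 160 mm wide (y), fixed to the table. Origin: centre of its underside. x points from its low front edge (24 mm high) to its high back (54 mm), y to its left end, z up. Its top slopes at 12 degrees (0.209 rad): display at the back, then a row of three round keys, then a long bar along the front edge. Keys stand 9 mm proud, the display 3 mm.
- left_key_top (a point): Centre of the flat top of the left outer key (+y end of the row): round, dark grey, 22 mm across. It moves with the key and starts 45 mm above the table. z points straight out of the sloping face, y along the row to the left, x up the slope. The row's pitch is 32 mm: the two outer keys are 64 mm apart, centre to centre.
- right_key_top (a point): Centre of the flat top of the right outer key (-y end of the row), like the left one; same axes.
- middle_key_top (a point): Centre of the flat top of the middle key of the row, like the outer ones and midway between them; not to be pressed. Same axes.
- start_bar_top (a point): Centre of the flat top of the long start bar: dark grey, 78 mm long (y), 18 mm across (x), 38 mm down the slope from the row of keys, centre to centre. Starts 37 mm above the table. Same axes.
- left_key (a joint): Press of the left outer key, m: 0 up, 0.0045 fully down, square to the sloping face. Each key and the bar starts to move at about 1.2 N, is fully down at 4 N, and springs back up when let go.
- right_key (a joint): Press of the right outer key, m: 0 up, 0.0045 fully down.
- middle_key (a joint): Press of the middle key, m: 0 up, 0.0045 fully down.
- start_bar (a joint): Press of the start bar, m: 0 up, 0.0045 fully down.
- mortar: Bystander: grey stone mortar, 120 mm across, 76 mm high, with its pestle leaning in it up to 117 mm high and 90 mm out from the centre along x. Origin: centre of its foot.
- cups: Bystander: stack of clear plastic cups, 59 mm across, 78 mm high, close beside or behind the timer. Origin: centre of the underside.
- petal_pot: Bystander: white tub with a wide pink rim, 71 mm across, heaped with orange petals, 77 mm high in all, close beside or behind the timer. Origin: centre of the underside.
- dropper: Bystander: amber dropper bottle, 36 mm across, 82 mm high, close beside or behind the timer. Origin: centre of the underside.
- marigold: Bystander: orange flower head, 55 mm across, 30 mm high, lying in front of the timer. Origin: centre of the underside.
- rose: Bystander: dark red flower head, 58 mm across, 45 mm high, lying in front of the timer. Origin: centre of the underside.
- phone: Bystander: phone lying flat, 150 (x) by 72 by 8.5 mm. Origin: centre of the underside.
- spatula: Bystander: flat steel lab spatula lying on the table, 158 mm long (along x), 5 mm thick. Origin: underside near the middle.
There are look-alikes about, which are no part of the job. Leave any pink look-alike of the timer alone.

How it is judged:
On the way, in this order (a step that is already met when the one before it is completed fails the run):
1. both outer keys are fully down together (at least 3.2 of their 4.5 mm) and held so for 1.5 s (value of joint each of left_key, right_key above 0.0032 m), for 1.5 s.
2. with both outer keys let go, the start bar is pressed fully down (at least 3.2 of its 4.5 mm) (value of joint start_bar above 0.0032 m and value of joint each of left_key, right_key below 0.001 m), for 0.1 s.
At the end, for the whole second after the job is handed in: All four keys are back up (each within 1 mm of its rest) and every bystander is within 25 mm of where it stood (value of joint each of left_key, right_key, middle_key, start_bar below 0.001 m and distance of each of mortar, cups, petal_pot, phone, dropper, marigold, rose, spatula from where it was at the start of the episode below 0.025 m); the robot touches nothing.
It fails at once if one outer key is pressed home (3.2 mm) while the other is not pressed (under 0.5 mm) ((value of joint left_key above 0.0032 m and value of joint right_key below 0.0005 m) or (value of joint right_key above 0.0032 m and value of joint left_key below 0.0005 m)).
It fails at once if the middle key is pressed (more than 2.5 mm) (value of joint middle_key above 0.0025 m).
It fails at once if the start bar is pressed (more than 2.5 mm) while an outer key is still down (value of joint start_bar above 0.0025 m and value of joint any of left_key, right_key above 0.0025 m).
It fails at once if a bystander is lifted or shoved more than 25 mm from its place (distance of any of mortar, cups, petal_pot, phone, dropper, marigold, rose, spatula from where it was at the start of the episode above 0.025 m).
It also fails if it takes over 40 s, if anything falls off the work surface, if the arm or the gripper's body presses on something with over 40 N, if the wrist force passes 120 N, or if a joint passes its speed limit or range.

### The arm

A 6-joint arm with a two-finger parallel gripper is mounted at the origin on the work surface. World frame = base frame: x ahead of the robot, y to its left, z up, the work surface at z = 0. Lengths are in m, angles in rad, forces in N, time in s.
With the tool pointing down it reaches from about 0.225 to 0.875 m from the base axis. Payload 3.4 kg.
Tool frame: the origin (TCP) lies between the finger pads; the fingertips stand 8 mm ahead of it and the grasp point (between the pads) lies 11 mm behind it; z points along the fingers, y is the line along which they close (so a half turn about z gives the same grasp; the last joint's range is limited). The gripper opens to 85 mm and grips with 20 to 120 N. Pads are 22 mm wide; open, the fingers measure 114 mm over their backs; the gripper's body (76 mm by 85 mm) begins 54 mm behind the grasp point. The pads swing forward as they close: fully open they stand 13 mm farther back than shut.
Start: joints at [1.011, 0.276, 1.505, -0, 1.361, -0.121], TCP at [0.244, 0.521, 0.239] pointing down, gripper open.
Joint ranges: [-2.89, 2.89], [-0.75, 2.08], [0.22, 2.7], [-1.18, 4.32], [0.11, 2.71], [-2.7, 2.7]. Speed limits (rad/s): [2.57, 2.57, 3.14, 3.14, 3.14, 3.14].

### API

Orientations are given as a unit quaternion [w, x, y, z].
In Python, from rig import manip, optics, finder gives the robot as it stands.
- The arm moves only by the tool servo_tool, never from a script. Its argument "increments" is a list of rows, each a list of 7 numbers: the shift along the tool's x, y, z in cm, then the turn, a rotation vector about the tool's x, y, z in degrees, then the closure, from -1 (fully open) to 1 (shut). In form: [[x, y, z, rx, ry, rz, gripper], ...]. A call has exactly 5 rows; each row shifts and turns the commanded pose from where the row before left it, along the tool's axes as they then stand; what a row does not reach is not made up. A row lasts 1/10 s, in which the tool goes at most 50 mm and 8.59 degrees, less where a joint would pass 70% of its speed; a pose out of reach is approached as far as the arm can. A call is refused whole if a number of a shift passes 5 or a number of a turn 8.59, either way. A call with a gripper value outside its range is refused whole. The fingers move at their own pace and stop on an object; "squeeze" is the grip in N (left out, the last holds). Time passes only in rows, so rows that do not move let the fingers close, or fill a call up. It gives the time, the measured TCP pose, the force, the opening and the grip force at its end, in the units of the state.
- manip.get_state(): the state, without advancing time (a new reading comes with each control period).
- optics.get_image(name): name is "side" or "top"; returns the picture (384x512x3 uint8, red, green, blue); there is no depth.
- optics.get_calibration(name): a dict with "fov_y" (degrees; the focal length in pixels is half the picture's height over the tangent of half this angle, whatever the lens; pixels are square), "cx", "cy" (the principal point, pixels), "world_to_cam" (4x4, takes a point from world to camera coordinates). Camera axes: x right, y down, z forward; pixel columns grow to the right and rows downward; lengths in m; the calibration is good to about 2 mm. A picture is of the moment at which its call begins. get_calibration takes no time and is no camera call.
- manip.sign_off(): hands the job in; it is judged then, once.
Trained networks look in the newest picture that a camera, given by its name, has taken for a name from the list of things; names that differ only in an ending like _2 or _b are one class to them, and where a whole thing is asked for, a point or a joint stands for the part that bears it (a point fixed in the world has none). Each returns a list of dicts, best first, with "p" (0 to 1); they miss things now and then, are a little off and sometimes report something else, mostly with a low value. They report only what shows in the picture. A call takes as long as a camera call. They do not tell look-alikes from the thing itself.
- finder.silhouettes(label, camera): "region" (384x512 bool, what is visible of it) and "box" ([centre column, centre row, width, height] in pixels, round what is visible of it).
- finder.tip_of(label, camera): "at" ([column, row] in pixels: a listed point, or the origin of a listed thing).
The state is a dict: "clock": time; "qpos": joint angles; "qd": joint speeds; "effort": joint torques, N m; "position": TCP position; "ee_rot": TCP orientation; "contact_force": force on the tool from outside, world axes, zero at the start; "moment": the same for the moment, N m; "width": finger opening in m; "gripper_force": force on a finger pad.
Only numpy, scipy, OpenCV 4.12 (cv2) and the standard library are available. Lean on these libraries where they do the work, as an engineer would, in place of code of your own. Each camera call takes 0.05 s, during which the arm holds its last target. There are 200 camera calls.

## Working session

There is one attempt and no reset: what is moved stays moved. The work goes in short steps, Python scripts to look and compute and a tool call to move; the robot and the scene stay as the last step left them, time stands still between calls to the robot, and variables do not carry over. Pictures are saved under pics/ and viewed, at most 10 in all, crops included, and the job is handed in when it is done.

Besides the shell and the picture viewer there is one more tool, called after "Call:" as name(argument=value, ...), one argument or row to a line, values as JSON. servo_tool: Moves the arm, as the interface text tells. Its arguments: {"type":"object","properties":{"increments":{"type":"array","items":{"type":"array","items":{"type":"number"}}},"squeeze":{"type":"number"}},"required":["increments"]}

```bash
mkdir -p pics; cat > h.py <<'E'
import numpy as np, cv2
from rig import manip, optics, finder
def cal(n):
    c=optics.get_calibration(n); f=192/np.tan(np.radians(c["fov_y"])/2)
    return c,f,np.array(c["world_to_cam"])
def ray(n,p):
    c,f,W=cal(n); d=np.array([(p[0]-c["cx"])/f,(p[1]-c["cy"])/f,1]); R=W[:3,:3]
    return -R.T@W[:3,3], R.T@d
def atz(n,p,z):
    o,d=ray(n,p); return o+d*(z-o[2])/d[2]
def proj(n,X):
    c,f,W=cal(n); q=W[:3,:3]@X+W[:3,3]; return np.array([f*q[0]/q[2]+c["cx"],f*q[1]/q[2]+c["cy"]])
E
python3 - <<'E'
from h import *
ims={n:optics.get_image(n) for n in("top","side")}
for n,i in ims.items(): cv2.imwrite(f"pics/{n}0.png",cv2.cvtColor(i,cv2.COLOR_RGB2BGR))
Z=dict(left_key_top=.045,right_key_top=.045,middle_key_top=.045,start_bar_top=.037,timer=0)
for l in Z:
  for n in ims:
    for r in finder.tip_of(l,n)[:3]: print(l,n,round(r["p"],2),np.round(r["at"],1),np.round(atz(n,r["at"],Z[l]),4))
for n in ims: print(n, optics.get_calibration(n)["fov_y"], ray(n,(256,192)))
print(manip.get_state())
E
```

```text
left_key_top top 0.56 [284.1 192.2] [ 0.5031 -0.0981  0.045 ]
left_key_top top 0.55 [180.6 200.4] [0.4699 0.2368 0.045 ]
left_key_top side 0.61 [275.7 220.6] [ 0.5103 -0.0986  0.045 ]
left_key_top side 0.37 [190.8 187. ] [0.4685 0.2303 0.045 ]
right_key_top top 0.54 [201.1 193.9] [0.4923 0.1711 0.045 ]
right_key_top top 0.5 [302.4 189.2] [ 0.5141 -0.1575  0.045 ]
right_key_top side 0.46 [298.4 230.1] [ 0.5177 -0.1726  0.045 ]
right_key_top side 0.44 [209.6 190.1] [0.4967 0.1701 0.045 ]
middle_key_top top 0.57 [295.7 187. ] [ 0.5208 -0.1356  0.045 ]
middle_key_top top 0.4 [192.6 196.7] [0.4827 0.1984 0.045 ]
middle_key_top side 0.56 [200.7 186.6] [0.492  0.2093 0.045 ]
middle_key_top side 0.49 [288.6 226.9] [ 0.5113 -0.1442  0.045 ]
start_bar_top top 0.51 [196.2 209.3] [0.4425 0.1864 0.037 ]
start_bar_top side 0.52 [278.6 233.2] [ 0.4799 -0.1369  0.037 ]
start_bar_top side 0.43 [195.9 196. ] [0.452  0.1832 0.037 ]
timer top 0.75 [197.  193.1] [0.499 0.191 0.   ]
timer top 0.58 [292.5 190.6] [ 0.5137 -0.13    0.    ]
timer side 0.87 [292.2 235.7] [ 0.5365 -0.1372  0.    ]
timer side 0.
[... 257 characters left out ...]
958, -0.48272906]))
{'clock': 0.6, 'qpos': array([ 1.01099657e+00,  2.75857838e-01,  1.50486755e+00, -6.43638713e-07,
        1.36069889e+00, -1.20993186e-01]), 'qd': array([-0.00062608, -0.00085572, -0.00014354, -0.00129452, -0.000792  ,
        0.00143455]), 'effort': array([-2.92557408e-03, -4.16400182e+01, -2.45982617e+01, -2.83555337e-04,
        4.81420502e-04,  8.33673226e-06]), 'position': array([0.24431942, 0.52056127, 0.23936504]), 'ee_rot': array([2.84039013e-05, 2.17647185e-01, 9.76027508e-01, 7.92527940e-05]), 'contact_force': array([-0.07162644,  0.52027597,  0.00582417]), 'moment': array([0.01474278, 0.00627756, 0.02420586]), 'gripper_force': 0.0, 'width': 0.08571319361683866}
```

View pics/top0.png

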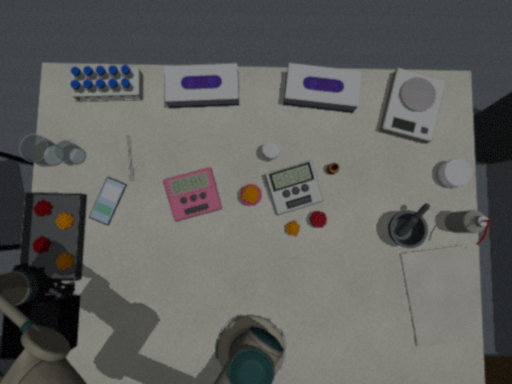

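View pics/side0.png

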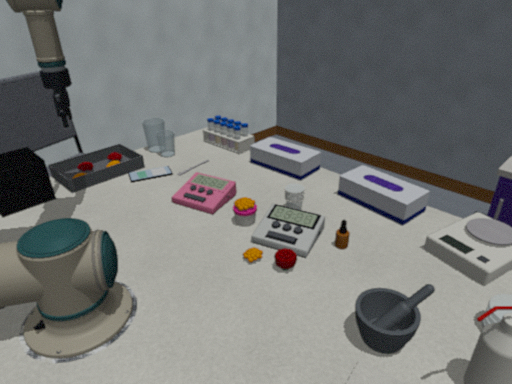

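The top picture shows the candidates: a grey timer at (293,187), its pink look-alike at (192,194) and a white scale at (412,105). The grey wedge fits the description. In the side view it is at (290,228). The petal pot, cups and dropper stand beside or behind it, and the two flowers in front. Next I check it in a close crop.

```bash
python3 - <<'E'
from h import *
out=[]
for n,(x,y) in dict(top=(255,155),side=(240,195)).items():
    a=np.mean([optics.get_image(n).astype(float) for _ in range(4)],0)
    np.save(f"{n}.npy",a)
    c=cv2.resize(a[y:y+64,x:x+96].clip(0,255).astype(np.uint8),None,fx=8,fy=8,interpolation=cv2.INTER_CUBIC)[:,:,::-1]
    if n=="top": c=c[:]
    out.append(cv2.resize(c,(390,260)) if 0 else c[:, :])
    # dark blobs
    g=a.mean(2); sub=cv2.resize(g[y:y+64,x:x+96],None,fx=8,fy=8,interpolation=cv2.INTER_CUBIC)
    m=(sub<105).astype(np.uint8)
    k,l,s,cc=cv2.connectedComponentsWithStats(m)
    for i in range(1,k):
        if 300<s[i,4]<9000:
            p=(cc[i]+.5)/8-.5+[x,y]; print(n,s[i],np.round(p,2),np.round(atz(n,p,.044),4),np.round(atz(n,p,.036),4))
cv2.imwrite("pics/crop.png",cv2.resize(np.vstack(out),(450,600)))
E
```

```text
top [  12    0  136   54 4604] [264.12 157.76] [ 0.6155 -0.0314  0.044 ] [ 0.617  -0.0317  0.036 ]
top [   0  239   54  161 6128] [257.24 194.39] [ 0.4944 -0.011   0.044 ] [ 0.4951 -0.0111  0.036 ]
side [365   0  32  34 622] [286.64 196.84] [ 0.6317 -0.0329  0.044 ] [ 0.6425 -0.0238  0.036 ]
side [742 345  26  69 948] [334.4  242.67] [ 0.538  -0.2721  0.044 ] [ 0.5475 -0.2663  0.036 ]
```

View pics/crop.png

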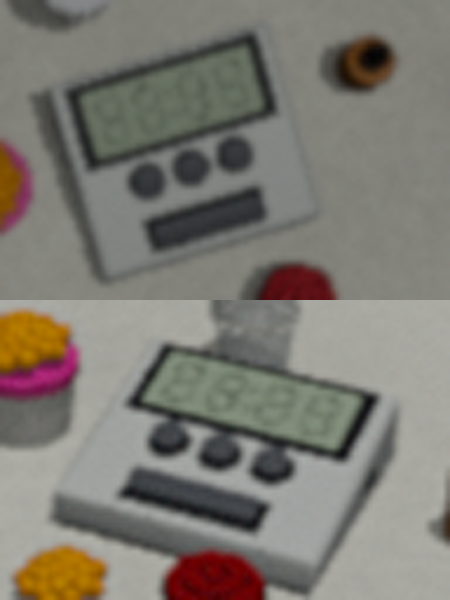

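The crop confirms the grey timer, with its keys, bar, and 12° wedge all clear. In full-image pixels the top-view keys are at about (286,193), (295,190) and (304.5,187), and the bar is at (298.5,201). Next I fit its pose from both views.

```bash
cat >> h.py <<'E'
from scipy.spatial.transform import Rotation as R
from scipy.optimize import least_squares
s12,c12=np.sin(np.radians(12)),np.cos(np.radians(12))
def frame(yaw): # slope frame: x up slope, y left, z out
    return R.from_euler('z',yaw).as_matrix()@np.array([[c12,0,-s12],[0,1,0],[s12,0,c12]])
L=dict(left=(0,.032,0),mid=(0,0,0),right=(0,-.032,0),bar=(-.038,0,0))
def pts(q): return {k:np.array([q[0],q[1],.045])+frame(q[2])@np.array(v) for k,v in L.items()}
E
python3 - <<'E'
from h import *
seed=[.51,-.128,.29]
meas={}
for n,(x,y) in dict(top=(255,155),side=(240,195)).items():
    g=np.load(f"{n}.npy").mean(2)
    G=cv2.resize(g[y:y+64,x:x+96],None,fx=8,fy=8,interpolation=cv2.INTER_CUBIC)
    cr=dict(top=dict(left=(147,180),mid=(190,167),right=(234,154),bar=(206,219)),side=dict(left=(169,136),mid=(219,149),right=(272,163),bar=(195,199)))[n]
    for k,c in cr.items():
        c=np.array(c)*8/4.6875; v=G[int(c[1]),int(c[0])]
        th=(v+np.percentile(G,60))/2 if 1 else 0
        m=(G<th).astype(np.uint8); _,l,s,cc=cv2.connectedComponentsWithStats(m)
        i=l[int(c[1]),int(c[0])]; p=(cc[i]+.5)/8-.5+[x,y]
        print(n,k,round(v),round(th),s[i][2:],np.round(p,2),np.round((c+.5)/8-.5+[x,y],2)); meas[n,k]=p
def res(q,cams):
    P=pts(q); return np.concatenate([proj(n,P[k]-frame(q[2])[:,2]*(.0015 if n=="top" else .003))-p for (n,k),p in meas.items() if n in cams])
for cams in(["top"],["side"],["top","side"]):
    r=least_squares(res,seed,args=(cams,),loss="soft_l1"); print(cams,np.round(r.x,4),np.round(r.fun,1))
E
```

```text
top left 58 93 [  65   64 3193] [285.89 193.22] [285.92 192.96]
top mid 57 92 [  66   62 3207] [295.22 190.26] [295.1  190.19]
top right 58 92 [  62   64 3176] [304.46 187.48] [304.48 187.42]
top bar 57 92 [  209   112 12649] [298.36 201.35] [298.51 201.28]
side left 70 116 [  433   269 36844] [291.42 218.6 ] [275.62 223.58]
side mid 72 117 [  434   317 40132] [291.16 217.24] [286.28 226.35]
side right 74 118 [  434   317 43393] [291.34 216.93] [297.59 229.34]
side bar 71 116 [  259   115 14906] [281.15 237.23] [281.16 237.02]
['top'] [ 0.5098 -0.1343  0.3182] [-0.1 -0.  -0.   0.   0.1 -0.   0.   0. ]
['side'] [ 0.5505 -0.121  -0.8421] [ -0.1  -5.9   0.5   1.5   0.6   8.3  -3.  -16.3]
['top', 'side'] [ 0.5122 -0.1347  0.3081] [  0.   -0.8   0.1  -0.7   0.2  -0.7   0.1  -0.7 -16.1   4.7  -5.    8.9
   5.9  12.2  -0.7  -1.4]
```

```bash
cat >> h.py <<'E'
def target(q,off,along=0.): # fingertips off m above slope at key-row centre, moved 'along' up slope
    F=frame(q[2]); Rt=np.column_stack([np.cross(F[:,1],-F[:,2]),F[:,1],-F[:,2]])
    return np.array([q[0],q[1],.045])+F[:,2]*(off+.008)+F[:,0]*along, Rt
def rel(q,off,along=0.):
    s=manip.get_state(); w=s["ee_rot"]; Rc=R.from_quat([w[1],w[2],w[3],w[0]]).as_matrix()
    p,Rt=target(q,off,along)
    print("clock",s["clock"],"F",np.round(s["contact_force"],1),"w",round(s["width"],4),"q",np.round(s["qpos"],2))
    print("dpos in tool cm",np.round(Rc.T@(p-s["position"])*100,2),"rot deg",np.round(R.from_matrix(Rc.T@Rt).as_rotvec(degrees=True),2))
    return Rc,p,Rt
E
python3 - <<'E'
from h import *
meas={("side","left"):(275.6,223.4),("side","mid"):(286.3,226.2),("side","right"):(297.6,229.2),("side","bar"):(281.16,237.1)}
top={("top","left"):(285.89,193.22),("top","mid"):(295.22,190.26),("top","right"):(304.46,187.48),("top","bar"):(298.36,201.35)}
def res(q,m):
    P=pts(q); return np.concatenate([proj(n,P[k]-frame(q[2])[:,2]*(.0015 if n=="top" else .003))-p for (n,k),p in m.items()])
for m in(meas,{**top,**meas}):
    r=least_squares(res,[.51,-.13,.3],args=(m,)); print(np.round(r.x,4),np.round(r.fun,1))
q=r.x
Rc,p,Rt=rel(q,.06)
print(p)
# rows: N translational+rot
s=manip.get_state(); N=20
rv=R.from_matrix(Rc.T@Rt).as_rotvec()/N
d=(p-s["position"])/N; A=Rc
for i in range(N): print(np.round(A.T@d*100,2),np.round(np.degrees(rv),2)); A=A@R.from_rotvec(rv).as_matrix()
E
```

```text
[ 0.5114 -0.1362  0.3395] [-0.2  0.4  0.1  0.3  0.1  0.1 -0.  -0.8]
[ 0.5108 -0.1355  0.3281] [ 0.3 -0.2  0.3 -0.2  0.4 -0.4  0.5 -0.3 -0.5  0.3 -0.2  0.3 -0.3  0.1
 -0.5 -0.9]
clock 1.0 F [-0.8  0.3  0.6] w 0.0854 q [ 1.01  0.28  1.5   0.    1.36 -0.12]
dpos in tool cm [-50.98 -49.05  12.78] rot deg [ -4.6  -11.4  -43.77]
[ 0.49745278 -0.14001394  0.11151404]
[-2.55 -2.45  0.64] [-0.23 -0.57 -2.19]
[-2.45 -2.55  0.65] [-0.23 -0.57 -2.19]
[-2.34 -2.64  0.67] [-0.23 -0.57 -2.19]
[-2.23 -2.73  0.68] [-0.23 -0.57 -2.19]
[-2.12 -2.82  0.69] [-0.23 -0.57 -2.19]
[-2.  -2.9  0.7] [-0.23 -0.57 -2.19]
[-1.88 -2.98  0.71] [-0.23 -0.57 -2.19]
[-1.76 -3.05  0.71] [-0.23 -0.57 -2.19]
[-1.64 -3.12  0.72] [-0.23 -0.57 -2.19]
[-1.51 -3.18  0.72] [-0.23 -0.57 -2.19]
[-1.38 -3.24  0.72] [-0.23 -0.57 -2.19]
[-1.25 -3.29  0.72] [-0.23 -0.57 -2.19]
[-1.11 -3.34  0.72] [-0.23 -0.57 -2.19]
[-0.98 -3.38  0.72] [-0.23 -0.57 -2.19]
[-0.84 -3.42  0.71] [-0.23 -0.57 -2.19]
[-0.7  -3.45  0.71] [-0.23 -0.57 -2.19]
[-0.56 -3.48  0.7 ] [-0.23 -0.57 -2.19]
[-0.42 -3.5   0.69] [-0.23 -0.57 -2.19]
[-0.28 -3.52  0.68] [-0.23 -0.57 -2.19]
[-0.14 -3.53  0.67] [-0.23 -0.57 -2.19]
```

Call:
servo_tool(
  increments=[
    [-2.55, -2.45, 0.3, -0.23, -0.57, -2.19, -0.17],
    [-2.45, -2.55, 0.3, -0.23, -0.57, -2.19, -0.17],
    [-2.34, -2.64, 0.3, -0.23, -0.57, -2.19, -0.17],
    [-2.23, -2.73, 0.3, -0.23, -0.57, -2.19, -0.17],
    [-2.12, -2.82, 0.3, -0.23, -0.57, -2.19, -0.17],
  ],
  squeeze=20,
)

```text
clock: 1.5
position: [0.3076, 0.3543, 0.2256]
ee_rot: [0.027, 0.122, 0.992, 0.005]
contact_force: [0.9, -0.3, -0.3]
width: 0.0501
gripper_force: 0.0
```

Call:
servo_tool(
  increments=[
    [-2, -2.9, 0.3, -0.23, -0.57, -2.19, -0.17],
    [-1.88, -2.98, 0.3, -0.23, -0.57, -2.19, -0.17],
    [-1.76, -3.05, 0.3, -0.23, -0.57, -2.19, -0.17],
    [-1.64, -3.12, 0.3, -0.23, -0.57, -2.19, -0.17],
    [-1.5, -3.18, 0.3, -0.23, -0.57, -2.19, -0.17],
  ],
)

```text
clock: 2.0
position: [0.3692, 0.1891, 0.2143]
ee_rot: [0.053, 0.027, 0.998, 0.009]
contact_force: [1.2, 0.2, 1.3]
width: 0.0498
gripper_force: 0.0
```

Call:
servo_tool(
  increments=[
    [-1.38, -3.24, 0.3, -0.23, -0.57, -2.19, -0.17],
    [-1.25, -3.29, 0.3, -0.23, -0.57, -2.19, -0.17],
    [-1.11, -3.34, 0.3, -0.23, -0.57, -2.19, -0.17],
    [-0.98, -3.38, 0.3, -0.23, -0.57, -2.19, -0.17],
    [-0.84, -3.42, 0.3, -0.23, -0.57, -2.19, -0.17],
  ],
)

```text
clock: 2.5
position: [0.43, 0.0234, 0.2032]
ee_rot: [0.079, -0.068, 0.994, 0.013]
contact_force: [-0.0, -0.1, 1.1]
width: 0.0498
gripper_force: 0.0
```

Call:
servo_tool(
  increments=[
    [-0.7, -3.45, 0.3, -0.23, -0.57, -2.19, -0.17],
    [-0.56, -3.48, 0.3, -0.23, -0.57, -2.19, -0.17],
    [-0.42, -3.5, 0.3, -0.23, -0.57, -2.19, -0.17],
    [-0.28, -3.52, 0.3, -0.23, -0.57, -2.19, -0.17],
    [-0.14, -3.53, 0.3, -0.23, -0.57, -2.19, -0.17],
  ],
)

```text
clock: 3.0
position: [0.4899, -0.1428, 0.1901]
ee_rot: [0.104, -0.163, 0.981, 0.017]
contact_force: [-0.3, -0.2, 0.1]
width: 0.05
gripper_force: 0.0
```

```bash
echo 'Q=[.5105,-.135,.323]' >> h.py; python3 -c "
from h import *
rel(Q,.03)"
```

```text
clock 3.0 F [-0.3 -0.2  0.1] w 0.05 q [-0.53  0.13  1.85  0.19  1.03 -2.52]
dpos in tool cm [ 0.88  0.08 10.85] rot deg [0.05 0.05 0.38]
```

Call:
servo_tool(
  increments=[
    [0.2, 0, 2.2, 0, 0, 0.1, -0.17],
    [0.2, 0, 2.2, 0, 0, 0.1, -0.17],
    [0.2, 0, 2.2, 0, 0, 0.1, -0.17],
    [0.2, 0.1, 2.2, 0, 0, 0.1, -0.17],
    [0.1, 0, 2.0, 0, 0, 0, -0.17],
  ],
)

```text
clock: 3.5
position: [0.5021, -0.1358, 0.0816]
ee_rot: [0.103, -0.159, 0.982, 0.018]
contact_force: [0.5, -0.5, 0.4]
width: 0.0502
gripper_force: 0.0
```

```bash
python3 -c "
from h import *
rel(Q,.03)
o=[]
for n,(x,y) in dict(top=(255,145),side=(240,170)).items():
    a=np.mean([optics.get_image(n).astype(float) for _ in range(2)],0)
    o.append(cv2.resize(a[y:y+80,x:x+96].clip(0,255).astype(np.uint8)[:,:,::-1],(400,333),interpolation=cv2.INTER_CUBIC))
cv2.imwrite('pics/near.png',np.hstack(o))
"
```

```text
clock 3.5 F [ 0.5 -0.5  0.4] w 0.0502 q [-0.51  0.27  1.99  0.23  0.76 -2.55]
dpos in tool cm [-0.05 -0.19 -0.05] rot deg [ 0.08 -0.02 -0.1 ]
```

View pics/near.png

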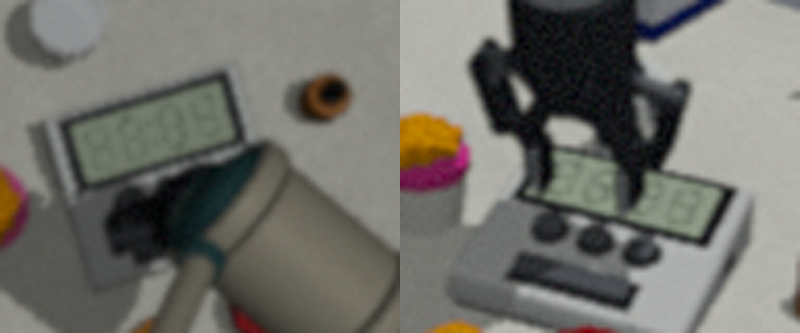

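The side view shows both fingertips above the key row, left tip near crop (538,190) and right tip near (627,205). The keys are at (548,228), (595,240) and (643,250). Next I compare those with the predicted tip pixels, then widen the fingers slightly.

```bash
python3 -c "
from h import *
s=manip.get_state(); w=s['ee_rot']; Rc=R.from_quat([w[1],w[2],w[3],w[0]]).as_matrix()
for y in(.032,-.032):
  for dz in (.008,.0):
    for x in (-.011,.011):
      P=s['position']+Rc@np.array([x,y,dz]); print(y,dz,x,np.round((proj('side',P)-[240,170])*4.1667+[400,0]))
for k,P in pts(Q).items(): print(k,np.round((proj('side',P)-[240,170])*4.1667+[400,0]))
"
```

```text
0.032 0.008 -0.011 [546. 174.]
0.032 0.008 0.011 [532. 197.]
0.032 0.0 -0.011 [545. 165.]
0.032 0.0 0.011 [531. 188.]
-0.032 0.008 -0.011 [639. 197.]
-0.032 0.008 0.011 [626. 221.]
-0.032 0.0 -0.011 [639. 188.]
-0.032 0.0 0.011 [626. 211.]
left [545. 220.]
mid [591. 232.]
right [637. 244.]
bar [568. 273.]
```

Call:
servo_tool(
  increments=[
    [0, -0.1, 0.5, 0, 0, 0, -0.28],
    [0, -0.1, 0.5, 0, 0, 0, -0.28],
    [0, 0, 0.3, 0, 0, 0, -0.28],
    [0, 0, 0.2, 0, 0, 0, -0.28],
    [0, 0, 0, 0, 0, 0, -0.28],
  ],
)

```text
clock: 4.2
position: [0.5057, -0.1366, 0.0677]
ee_rot: [0.103, -0.159, 0.982, 0.018]
contact_force: [0.2, 0.4, 0.2]
width: 0.0543
gripper_force: 0.0
```

```bash
python3 -c "
from h import *
rel(Q,.015)
a=np.mean([optics.get_image('side').astype(float) for _ in range(3)],0)
cv2.imwrite('pics/near2.png',cv2.resize(a[170:250,240:336].clip(0,255).astype(np.uint8)[:,:,::-1],(720,600),interpolation=cv2.INTER_CUBIC))
"
```

```text
clock 4.2 F [0.2 0.4 0.2] w 0.0543 q [-0.5   0.29  2.    0.23  0.72 -2.56]
dpos in tool cm [-0.02  0.    0.02] rot deg [ 0.08 -0.01 -0.1 ]
```

View pics/near2.png

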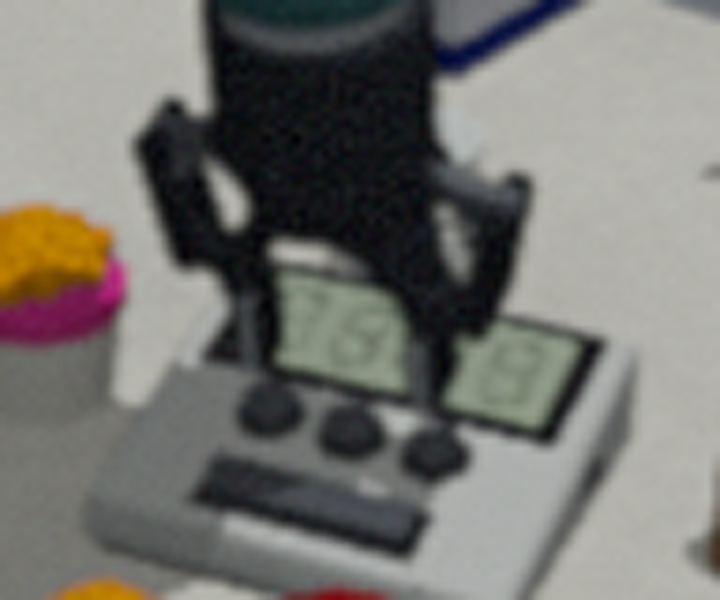

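The tips sit about 15 mm above the outer keys and line up in y, left tip at (258,362) over key (270,408) and right tip at (433,402) over key (435,453). I descend gently and watch the force.

Call:
servo_tool(
  increments=[
    [0, 0, 0.4, 0, 0, 0, -0.28],
    [0, 0, 0.4, 0, 0, 0, -0.28],
    [0, 0, 0.3, 0, 0, 0, -0.28],
    [0, 0, 0.2, 0, 0, 0, -0.28],
    [0, 0, 0, 0, 0, 0, -0.28],
  ],
)

```text
clock: 4.85
position: [0.5082, -0.1357, 0.0547]
ee_rot: [0.103, -0.159, 0.982, 0.018]
contact_force: [0.3, -1.0, 0.2]
width: 0.0547
gripper_force: 0.0
```

Call:
servo_tool(
  increments=[
    [0, 0, 0.1, 0, 0, 0, -0.28],
    [0, 0, 0.1, 0, 0, 0, -0.28],
    [0, 0, 0.1, 0, 0, 0, -0.28],
    [0, 0, 0, 0, 0, 0, -0.28],
    [0, 0, 0, 0, 0, 0, -0.28],
  ],
)

```text
clock: 5.35
position: [0.509, -0.1356, 0.0522]
ee_rot: [0.103, -0.159, 0.982, 0.017]
contact_force: [0.1, -0.6, 0.3]
width: 0.0551
gripper_force: 0.0
```

Call:
servo_tool(
  increments=[
    [0, 0, 0.1, 0, 0, 0, -0.28],
    [0, 0, 0.1, 0, 0, 0, -0.28],
    [0, 0, 0.1, 0, 0, 0, -0.28],
    [0, 0, 0, 0, 0, 0, -0.28],
    [0, 0, 0, 0, 0, 0, -0.28],
  ],
)

```text
clock: 5.85
position: [0.5095, -0.1355, 0.0493]
ee_rot: [0.103, -0.159, 0.982, 0.017]
contact_force: [-1.0, 1.2, 1.4]
width: 0.0547
gripper_force: 0.5
```

Call:
servo_tool(
  increments=[
    [0, 0, 0.1, 0, 0, 0, -0.28],
    [0, 0, 0.1, 0, 0, 0, -0.28],
    [0, 0, 0, 0, 0, 0, -0.28],
    [0, 0, 0, 0, 0, 0, -0.28],
    [0, 0, 0, 0, 0, 0, -0.28],
  ],
)

```text
clock: 6.35
position: [0.51, -0.1353, 0.0474]
ee_rot: [0.103, -0.159, 0.982, 0.017]
contact_force: [-2.1, 0.4, 3.6]
width: 0.0547
gripper_force: 2.2
```

Call:
servo_tool(
  increments=[
    [0, 0, 0.1, 0, 0, 0, -0.28],
    [0, 0, 0.1, 0, 0, 0, -0.28],
    [0, 0, 0, 0, 0, 0, -0.28],
    [0, 0, 0, 0, 0, 0, -0.28],
    [0, 0, 0, 0, 0, 0, -0.28],
  ],
)

```text
clock: 6.85
position: [0.5104, -0.1352, 0.0456]
ee_rot: [0.103, -0.159, 0.982, 0.017]
contact_force: [-2.5, 0.0, 6.4]
width: 0.0547
gripper_force: 3.4
```

```bash
python3 -c "
from h import *
rel(Q,-.004)
s=manip.get_state(); w=s['ee_rot']; r=R.from_quat([w[1],w[2],w[3],w[0]]); print(r.inv().apply(s['contact_force']),r.inv().apply(s['moment']))
a=np.mean([optics.get_image('side').astype(float) for _ in range(2)],0)
cv2.imwrite('pics/press.png',cv2.resize(a[170:250,240:336].clip(0,255).astype(np.uint8)[:,:,::-1],(720,600),interpolation=cv2.INTER_CUBIC))
"
```

```text
clock 6.85 F [-2.5  0.   6.4] w 0.0547 q [-0.5   0.33  2.02  0.25  0.67 -2.57]
dpos in tool cm [-0.01  0.02 -0.34] rot deg [ 0.06  0.   -0.09]
[ 0.95197012  0.81660951 -6.72888218] [-0.06719043  0.29910654 -0.01245287]
```

View pics/press.png

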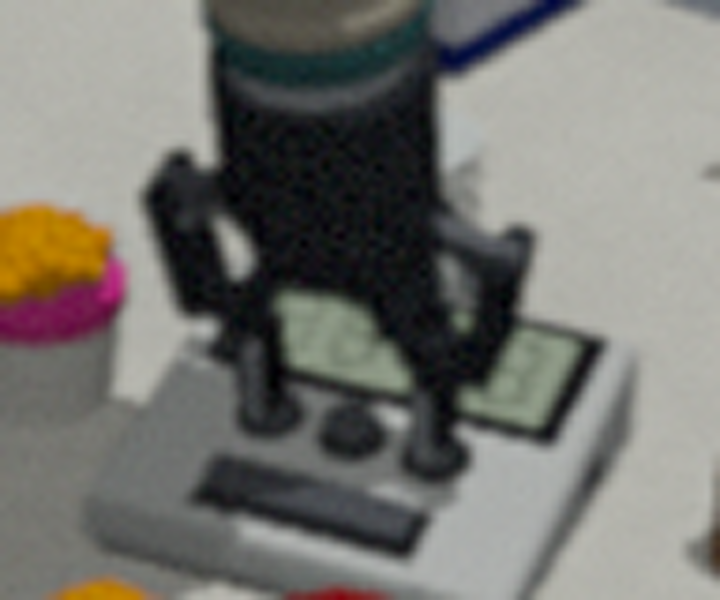

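Both fingertips sit on the outer keys, at (268,420) and (435,455), and the middle key at (352,430) is free. The force is balanced at 6.7 N in total. I press on to the stop and hold.

Call:
servo_tool(
  increments=[
    [0, 0, 0.1, 0, 0, 0, -0.28],
    [0, 0, 0.1, 0, 0, 0, -0.28],
    [0, 0, 0, 0, 0, 0, -0.28],
    [0, 0, 0, 0, 0, 0, -0.28],
    [0, 0, 0, 0, 0, 0, -0.28],
  ],
)

```text
clock: 7.45
position: [0.5105, -0.1352, 0.0448]
ee_rot: [0.103, -0.159, 0.982, 0.017]
contact_force: [-6.7, -1.2, 18.0]
width: 0.055
gripper_force: 9.4
```

Call:
servo_tool(
  increments=[
    [0, 0, 0.1, 0, 0, 0, -0.28],
    [0, 0, 0, 0, 0, 0, -0.28],
    [0, 0, 0, 0, 0, 0, -0.28],
    [0, 0, 0, 0, 0, 0, -0.28],
    [0, 0, 0, 0, 0, 0, -0.28],
  ],
)

```text
clock: 7.95
position: [0.5106, -0.1352, 0.0447]
ee_rot: [0.103, -0.16, 0.982, 0.017]
contact_force: [-11.5, -0.6, 25.9]
width: 0.0547
gripper_force: 13.8
```

Call:
servo_tool(
  increments=[
    [0, 0, 0, 0, 0, 0, -0.28],
    [0, 0, 0, 0, 0, 0, -0.28],
    [0, 0, 0, 0, 0, 0, -0.28],
    [0, 0, 0, 0, 0, 0, -0.28],
    [0, 0, 0, 0, 0, 0, -0.28],
  ],
)

```text
clock: 8.45
position: [0.5105, -0.1351, 0.0447]
ee_rot: [0.103, -0.16, 0.982, 0.017]
contact_force: [-12.2, -0.4, 25.1]
width: 0.0551
gripper_force: 13.8
```

Call:
servo_tool(
  increments=[
    [0, 0, 0, 0, 0, 0, -0.28],
    [0, 0, 0, 0, 0, 0, -0.28],
    [0, 0, 0, 0, 0, 0, -0.28],
    [0, 0, 0, 0, 0, 0, -0.28],
    [0, 0, 0, 0, 0, 0, -0.28],
  ],
)

```text
clock: 8.95
position: [0.5106, -0.1352, 0.0447]
ee_rot: [0.103, -0.16, 0.982, 0.017]
contact_force: [-11.2, -1.1, 25.1]
width: 0.0547
gripper_force: 13.8
```

```bash
python3 -c "
from h import *
s=manip.get_state(); w=s['ee_rot']; r=R.from_quat([w[1],w[2],w[3],w[0]]); print(r.inv().apply(s['contact_force']),r.inv().apply(s['moment']))
a=np.mean([optics.get_image('side').astype(float) for _ in range(3)],0)
cv2.imwrite('pics/hold.png',cv2.resize(a[170:250,240:336].clip(0,255).astype(np.uint8)[:,:,::-1],(720,600),interpolation=cv2.INTER_CUBIC))
"
```

```text
[  5.48557464   2.53908447 -26.86151069] [-0.41985626  1.04753967  0.15359328]
```

View pics/hold.png

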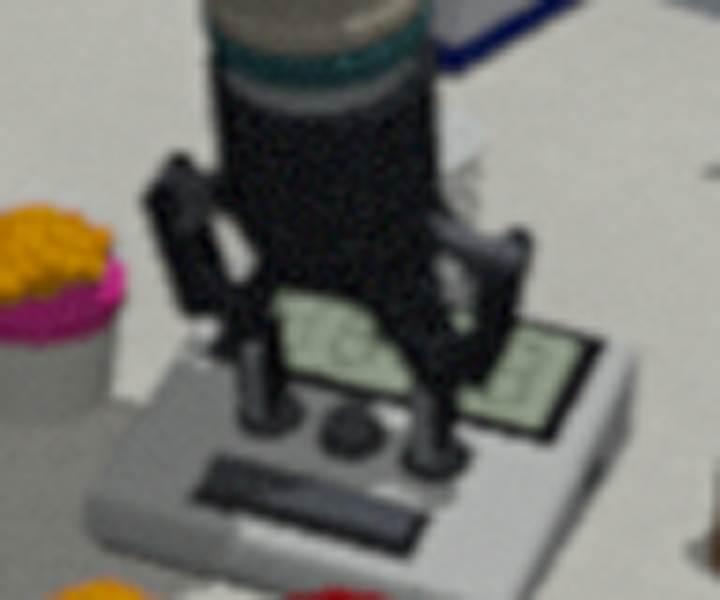

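Call:
servo_tool(
  increments=[
    [0, 0, 0, 0, 0, 0, -0.28],
    [0, 0, 0, 0, 0, 0, -0.28],
    [0, 0, 0, 0, 0, 0, -0.28],
    [0, 0, 0, 0, 0, 0, -0.28],
    [0, 0, 0, 0, 0, 0, -0.28],
  ],
)

```text
clock: 9.6
position: [0.5106, -0.1352, 0.0447]
ee_rot: [0.103, -0.16, 0.982, 0.017]
contact_force: [-11.6, -1.5, 25.9]
width: 0.0551
gripper_force: 13.8
```

Call:
servo_tool(
  increments=[
    [0, 0, 0, 0, 0, 0, -0.28],
    [0, 0, 0, 0, 0, 0, -0.28],
    [0, 0, 0, 0, 0, 0, -0.28],
    [0, 0, 0, 0, 0, 0, -0.28],
    [0, 0, 0, 0, 0, 0, -0.28],
  ],
)

```text
clock: 10.1
position: [0.5106, -0.1352, 0.0447]
ee_rot: [0.103, -0.16, 0.982, 0.017]
contact_force: [-11.7, -1.2, 25.8]
width: 0.0545
gripper_force: 13.8
```

Both keys have been at the stop for more than 2.5 s (27 N total, position steady). I release straight up and then move down the slope to the bar.

Call:
servo_tool(
  increments=[
    [0, 0, -0.8, 0, 0, 0, -0.28],
    [0, 0, -1.0, 0, 0, 0, -0.28],
    [0, 0, -1.0, 0, 0, 0, -0.28],
    [0.9, 0, 0, 0, 0, 0, 0.2],
    [0.9, 0, 0, 0, 0, 0, 0.2],
  ],
)

```text
clock: 10.6
position: [0.4881, -0.1425, 0.0659]
ee_rot: [0.103, -0.159, 0.982, 0.017]
contact_force: [-0.0, -0.5, 0.5]
width: 0.034
gripper_force: 0.0
```

Call:
servo_tool(
  increments=[
    [1.0, 0, 0, 0, 0, 0, 0.2],
    [1.0, 0, 0, 0, 0, 0, 0.2],
    [0, 0, 0, 0, 0, 0, 0.2],
    [0, 0, 0, 0, 0, 0, 0.2],
    [0, 0, 0, 0, 0, 0, 0.2],
  ],
)

```text
clock: 11.1
position: [0.4705, -0.1489, 0.062]
ee_rot: [0.103, -0.159, 0.982, 0.017]
contact_force: [-0.6, 0.9, -0.0]
width: 0.0344
gripper_force: 0.0
```

```bash
python3 -c "
from h import *
rel(Q,.0,-.038)
a=np.mean([optics.get_image('side').astype(float) for _ in range(3)],0)
cv2.imwrite('pics/bar.png',cv2.resize(a[170:250,240:336].clip(0,255).astype(np.uint8)[:,:,::-1],(720,600),interpolation=cv2.INTER_CUBIC))
"
```

```text
clock 11.1 F [-0.6  0.9 -0. ] w 0.0344 q [-0.57  0.27  2.06  0.26  0.7  -2.65]
dpos in tool cm [0.02 0.04 1.74] rot deg [ 0.04  0.02 -0.11]
```

View pics/bar.png

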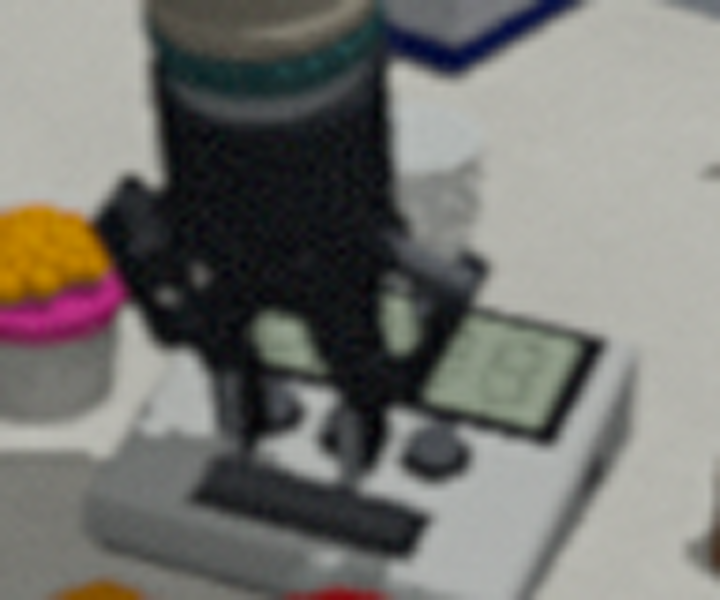

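The keys are back up and the tips, at (240,445) and (350,475), hover above the bar, which is centred at (310,505). Joint 6 is near its limit, so I turn a few degrees back about the tool axis and then descend.

Call:
servo_tool(
  increments=[
    [0, 0, 0.3, 0, 0, 3, 0.2],
    [0, 0, 0.4, 0, 0, 3, 0.2],
    [0, 0, 0.4, 0, 0, 0, 0.2],
    [0, 0, 0.2, 0, 0, 0, 0.2],
    [0, 0, 0, 0, 0, 0, 0.2],
  ],
)

```text
clock: 11.75
position: [0.4727, -0.1475, 0.0489]
ee_rot: [0.102, -0.108, 0.989, 0.023]
contact_force: [-0.0, -0.7, -0.4]
width: 0.0341
gripper_force: 0.0
```

Call:
servo_tool(
  increments=[
    [0, 0, 0.2, 0, 0, 0, 0.2],
    [0, 0, 0.2, 0, 0, 0, 0.2],
    [0, 0, 0.1, 0, 0, 0, 0.2],
    [0, 0, 0, 0, 0, 0, 0.2],
    [0, 0, 0, 0, 0, 0, 0.2],
  ],
)

```text
clock: 12.25
position: [0.4737, -0.1474, 0.0444]
ee_rot: [0.102, -0.108, 0.989, 0.023]
contact_force: [-0.1, -0.3, 0.7]
width: 0.0344
gripper_force: 0.5
```

```bash
python3 -c "
from h import *
rel(Q,.0,-.038)"
```

```text
clock 12.25 F [-0.1 -0.3  0.7] w 0.0344 q [-0.56  0.3   2.08  0.27  0.65 -2.55]
dpos in tool cm [-0.01  0.01 -0.05] rot deg [ 0.07 -0.   -6.08]
```

Call:
servo_tool(
  increments=[
    [0, 0, 0.15, 0, 0, 0, 0.2],
    [0, 0, 0.15, 0, 0, 0, 0.2],
    [0, 0, 0.1, 0, 0, 0, 0.2],
    [0, 0, 0.1, 0, 0, 0, 0.2],
    [0, 0, 0, 0, 0, 0, 0.2],
  ],
)

```text
clock: 12.75
position: [0.4747, -0.1471, 0.04]
ee_rot: [0.102, -0.108, 0.989, 0.023]
contact_force: [-3.2, -0.7, 7.7]
width: 0.0344
gripper_force: 4.5
```

Call:
servo_tool(
  increments=[
    [0, 0, 0.1, 0, 0, 0, 0.2],
    [0, 0, 0, 0, 0, 0, 0.2],
    [0, 0, 0, 0, 0, 0, 0.2],
    [0, 0, 0, 0, 0, 0, 0.2],
    [0, 0, 0, 0, 0, 0, 0.2],
  ],
)

```text
clock: 13.25
position: [0.4747, -0.1471, 0.0398]
ee_rot: [0.102, -0.108, 0.989, 0.023]
contact_force: [-7.1, 0.6, 16.9]
width: 0.0342
gripper_force: 9.1
```

The bar is at its stop. Now I let it up and retreat.

Call:
servo_tool(
  increments=[
    [0, 0, -0.8, 0, 0, 0, 0.2],
    [0, 0, -1.5, 0, 0, 0, 0.2],
    [0, 0, -2, 0, 0, 0, 0.2],
    [0, 0, -2, 0, 0, 0, 0.2],
    [0, 0, -2, 0, 0, 0, 0.2],
  ],
)

```text
clock: 13.75
position: [0.4582, -0.1524, 0.1201]
ee_rot: [0.102, -0.108, 0.989, 0.023]
contact_force: [0.4, 0.3, 1.0]
width: 0.0344
gripper_force: 0.0
```

Call:
servo_tool(
  increments=[
    [0, 0, -2, 0, 0, 0, 0.2],
    [0, 0, -2, 0, 0, 0, 0.2],
    [0, 0, 0, 0, 0, 0, 0.2],
    [0, 0, 0, 0, 0, 0, 0.2],
    [0, 0, 0, 0, 0, 0, 0.2],
  ],
)

```text
clock: 14.25
position: [0.4501, -0.1547, 0.1576]
ee_rot: [0.101, -0.108, 0.989, 0.024]
contact_force: [0.9, 0.9, -0.2]
width: 0.034
gripper_force: 0.0
```

```bash
python3 -c "
from h import *
cv2.imwrite('pics/end.png',cv2.cvtColor(optics.get_image('side'),cv2.COLOR_RGB2BGR))"
```

```text
(no output)
```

View pics/end.png

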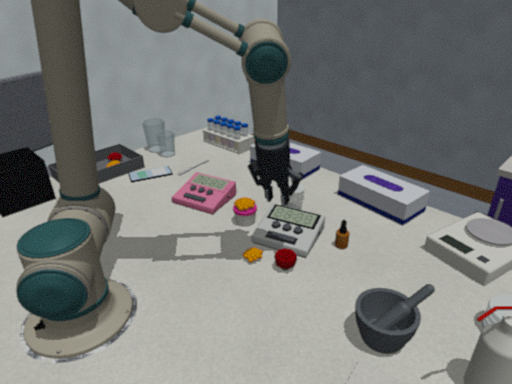

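The gripper is clear above the timer at (275,190). The flowers (253,255) and (286,258), pot (245,210) and dropper (342,236) are where they were, and the keys are up.

```bash
python3 -c "
from h import *
print(manip.sign_off())"
```

```text
the job is handed in; nothing more can be done
None
```

I held both outer keys of the grey timer fully down together for over 2.5 s, released them, then pressed the start bar to its stop and let it come back up; the job is handed in (result not reported), and nothing looked moved in the last picture.

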